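Clear the light table and hold the gel tray against its fence

TASK

The blue wash basket is standing on the black light table in the way of the orange gel tray: hang it by its wire handle on the drip hook and let go of it. Then bring the tray up square against the aluminium fence, long side to the fence, and finish while holding it there for the exposure: with one slanting push, press it firmly (about 10 N each way) into the fence and down flat onto the table at the same time, and keep pushing; do not let go at the end. Leave the other things on the bench where they are.

Things in the scene. Friction and masses are not known exactly. Their poses are not given: they have to be found in the camera images.
- station: light table fixed to the bench: white housing with a black top (the bed), 220 x 370 mm, bed surface 25 mm above the bench. Origin on the bench; its own z is up; the housing spans own y from -175 to +195 mm, own x +-110 mm. The aluminium fence stands along its -y end. Its place and yaw vary.
- bed: the flat black top of the light table, part of the station; same origin and axes as station
- fence: upright aluminium fence with a green line on top, part of the station, same origin and axes as station: 210 mm long (own x), 12 mm thick, faced with slick white low-friction plastic; its inner face is the plane own y = -150 mm and looks to own +y; its top is 35 mm above the bed
- fence_foot (a point): middle of the foot of the fence's inner face, where it meets the bed; axes as station
- tray: loose open gel tray, orange walls and white floor, outside 110 mm (own x) x 90 mm (own y) x 28 mm high, walls and floor 5 mm thick, so the inside is 100 x 80 mm and 23 mm deep: shut fingertips fit inside, on the floor against a wall. Origin at the centre of its underside. About 0.22 kg. It starts flat on the bed at the end away from the fence, up to 0.25 rad askew to the station; its own -y side faces the fence. Slides on the bed with ordinary friction.
- basket: loose blue basket, 90 mm (own x) x 70 mm (own y) x 45 mm high, about 0.18 kg, origin at the centre of its underside. A rigid 6 mm wire handle rises over it in the own y-z plane: uprights at own y = +-38 mm, gabled to an apex 125 mm above the underside; the free opening under the apex down to the basket's rim is about 75 mm. A yellow grip tab stands on the apex. Starts on the bed between tray and fence, up to 0.3 rad askew to the station.
- basket_bar (a point): centre of the handle wire at its apex, 125 mm above the basket's underside; the wire runs along the basket's own y here
- basket_tab (a point): point in the yellow grip tab to take it by, 37 mm above the apex. The tab is 12 mm thick (own x), 26 mm wide (own y) and spans 1 to 53 mm above the apex
- hook_stand: drip stand fixed to the bench: black 130 x 110 mm foot, 16 mm post 232 mm tall, origin under the post. One 8 mm steel hook reaches out along own -x (own y = 0), its low seat 100 mm from the post axis, its upturned tip 128 mm from it. Its place and yaw vary.
- hook_seat (a point): where the handle's apex wire rests when hung: 100 mm out from the post axis along own -x, about 229 mm above the bench; axes as hook_stand. The upturned tip lies 28 mm further out and its top 11 mm higher than this point, so the wire has to come in over the tip from own -x and be lowered; across the hook (own y) the gable centres itself
- bottle: amber reagent bottle with a blue cap, 66 mm across, 160 mm tall, origin at the centre of its underside; a loose bystander, to be left alone
- tip_box: blue pipette-tip box with a white top, 120 x 82 x 49 mm, origin at the centre of its underside; a loose bystander, to be left alone
- beaker: glass beaker, 68 mm across, 90 mm tall, origin at the centre of its underside; a loose bystander, to be left alone
- tube_rack: green tube rack, 60 x 130 x 40 mm, origin at the centre of its underside; a loose bystander, to be left alone
- comb: red gel comb lying flat, about 35 x 115 x 10 mm, origin at the centre of its underside; a loose bystander, to be left alone
- jar: small white jar with a red lid, 44 mm across, 60 mm tall, origin at the centre of its underside; a loose bystander, to be left alone

How it is judged (in metres and radians):
On the way:
1. the basket hangs by its handle on the hook, let go of (distance between basket_bar and hook_seat below 0.02 m and contact force between basket and hook_stand above 0.8 N and contact force between basket and the fingers below 0.1 N and contact force between basket and the arm below 0.1 N and angle between basket's own z axis and vertical below 0.35 rad and linear speed of basket below 0.1 m/s), for 0.2 s.
At the end, for the whole second after the job is handed in: Basket hangs freely by its handle on the hook, upright within 0.35 rad, still. Tray flat on the bed, long side within 3 mm of the fence, square within 0.035 rad, within 50 mm of its middle, and pressed by the robot: over 2 N on the fence, over 4.5 N on the bed, neither above 60 N (all of step 1 and y of tray in the frame of station below -0.102 m and z of tray in the frame of station below 0.028 m and x of tray in the frame of station between -0.05 and 0.05 m and angle between the y axis of tray and the y axis of station, either way round below 0.035 rad and angle between tray's own z axis and vertical below 0.03 rad and contact force between tray and fence between 2 and 60 N and contact force between tray and bed between 4.5 and 60 N and (contact force between tray and the fingers above 3 N or contact force between tray and the arm above 3 N)); the arm keeps its last pose, push and grip.
It fails at once if a bystander on the bench is pushed more than 30 mm (distance of any of bottle, tip_box, beaker, tube_rack, comb, jar from where it was at the start of the episode above 0.03 m).
It also fails if it takes over 64 s, if anything falls off the work surface, if the arm or the gripper's body presses on something with over 40 N, if the wrist force passes 120 N, or if a joint passes its speed limit or range.

ROBOT

A 6-joint arm with a two-finger parallel gripper is mounted at the origin on the work surface. World frame = base frame: x ahead of the robot, y to its left, z up, the work surface at z = 0. Lengths are in m, angles in degrees, forces in N, time in s.
With the tool pointing down it reaches from about 0.35 to 0.875 m from the base axis. Payload 4.2 kg.
Tool frame: the origin (TCP) lies on the centre line of the jaws, within the pads' length; the fingertips stand tip_reach ahead of it and the grasp point (between the pads) is the TCP (tip_reach is the distance from the TCP to the fingertips, in m); z points along the fingers, y is the line along which they close (so a half turn about z gives the same grasp; the last joint's range is limited). The gripper opens to 87 mm and grips with 3 to 60 N. Pads are 19 mm wide; open, the fingers measure 117 mm over their backs; the gripper's body (75 mm by 190 mm) begins 51 mm behind the grasp point.
Start: joints at [-49.756, 22.042, 0.453, 0, -68.411, -14.817], TCP at [0.268, -0.564, 0.242] pointing down, gripper open.
Joint ranges: [-179.83, 179.83], [-69.29, 118.12], [-61.27, 80.66], [-181.25, 117.63], [-171.15, -9.14], [-177.46, 177.46]. Speed limits (degrees/s): [159.86, 159.86, 180, 180, 180, 180].

INTERFACE

Orientations are given as a 3x3 rotation matrix whose columns are the frame's x, y, z axes.
In Python, from station import sense, capture, finish_job, tip_reach gives the robot as it stands.
- The arm moves only by the tool arm_command, never from a script. Its argument "deltas" is a list of rows, each a list of 7 numbers: the turn, a rotation vector about the tool's x, y, z in rad, then the shift along the tool's x, y, z in cm, then the closure, from -1 (fully open) to 1 (shut), so that 0 is half open. In form: [[rx, ry, rz, dx, dy, dz, hand], ...]. A call has 1 to 8 rows; each row is the pose to reach, as a shift and turn from the pose commanded when the call began, along the tool's axes at that moment; what a row does not reach only later rows make up. A row lasts 1/12 s, in which the tool goes at most 41.7 mm and 7.16 degrees, less where a joint would pass 70% of its speed; a pose out of reach is approached as far as the arm can. A call with a gripper value outside its range is refused whole. The fingers move at their own pace and stop on an object; the grip force is fixed at half the most. Time passes only in rows, so rows that repeat a pose let the fingers close. It gives the time, the measured TCP pose, the force, the opening and the grip force at its end, in the units of the state.
- sense(): the state, without advancing time (a new reading comes with each control period).
- capture(name): name is "scene" or "top"; returns a dict with "pixels" (420x560x3 uint8, blue, green, red), "fovy" (degrees; the focal length in pixels is half the picture's height over the tangent of half this angle, whatever the lens; pixels are square), "cx", "cy" (the principal point, pixels), "rvec" (rotation vector, rad) and "tvec" (3), from world to camera coordinates, as OpenCV has them. Camera axes: x right, y down, z forward; pixel columns grow to the right and rows downward; lengths in m; the calibration is good to about 2 mm. A picture is of the moment at which its call begins. There is no depth.
- finish_job(): hands the job in; it is judged then, once.
The state is a dict: "time_s": time; "joints": joint angles; "joint_velocities": joint speeds; "effort": joint torques, N m; "tcp_pos": TCP position; "ee_rot": TCP orientation; "wrist_force": force on the tool from outside, world axes, zero at the start; "moment": the same for the moment, N m; "gripper_width": opening from 0.0 (shut) to 1.0 (fully open); "gripper_force": force on a finger pad.
Only numpy, scipy, OpenCV 4.12 (cv2) and the standard library are available. Lean on these libraries where they do the work, as an engineer would, in place of code of your own. Each camera call takes 0.05 s, during which the arm holds its last target. There are 200 camera calls.

## Working session

There is one attempt and no reset: what is moved stays moved. The work goes in short steps, Python scripts to look and compute and a tool call to move; the robot and the scene stay as the last step left them, time stands still between calls to the robot, and variables do not carry over. Pictures are saved under pics/ and viewed, at most 13 in all, crops included, and the job is handed in when it is done.

Besides the shell and the picture viewer there is one more tool, called after "Emit:" by a JSON object that holds its "method" and its "body". arm_command: Moves the arm, as the interface text tells. Its arguments: {"type":"object","properties":{"deltas":{"type":"array"}},"required":["deltas"]}

```bash
ls; mkdir -p pics; cat > h.py <<'E'
import numpy as np, cv2
from station import sense, capture, finish_job, tip_reach
def cam(n):
    c=capture(n); im=c["pixels"]; f=im.shape[0]/2/np.tan(np.radians(c["fovy"])/2)
    R=cv2.Rodrigues(np.array(c["rvec"],float))[0]; t=np.array(c["tvec"],float).ravel()
    return dict(im=np.ascontiguousarray(im),f=f,cx=c["cx"],cy=c["cy"],R=R,t=t,o=-R.T@t)
def ray(c,u,v):
    d=c["R"].T@np.array([(u-c["cx"])/c["f"],(v-c["cy"])/c["f"],1.]); return d/np.linalg.norm(d)
def onz(c,u,v,z):
    d=ray(c,u,v); return c["o"]+d*(z-c["o"][2])/d[2]
def proj(c,p):
    q=c["R"]@np.array(p,float)+c["t"]; return q[:2]/q[2]*c["f"]+[c["cx"],c["cy"]]
def tri(a,ua,b,ub):
    d1,d2=ray(a,*ua),ray(b,*ub); s=np.linalg.lstsq(np.c_[d1,-d2],b["o"]-a["o"],rcond=None)[0]
    p,q=a["o"]+s[0]*d1,b["o"]+s[1]*d2; return (p+q)/2,np.linalg.norm(p-q)
E
python3 - <<'E'
from h import *
print(tip_reach, sense())
for n in ("scene","top"):
    c=cam(n); cv2.imwrite(f"pics/{n}0.png",c["im"]); print(n,c["o"],c["f"],c["cx"],c["cy"],c["R"].tolist())
E
```

```text
pics
0.019 {'time_s': 0.0, 'joints': array([-4.97547915e+01,  2.20893164e+01,  3.78794273e-01, -2.95340196e-02,
       -6.84109098e+01, -1.48171616e+01]), 'joint_velocities': array([-0.03252219, -0.02390653, -0.05692301, -0.06461852, -0.05599155,
        0.03609038]), 'effort': array([-1.55478274e-04, -3.90667105e+01,  1.87401438e+01,  4.21976969e+00,
        1.09029369e-02, -1.97760760e-04]), 'tcp_pos': array([ 0.26813994, -0.56392551,  0.24046664]), 'ee_rot': array([[-9.03206816e-01, -4.29204428e-01, -1.00337422e-03],
       [-4.29205593e-01,  9.03204763e-01,  1.92732233e-03],
       [ 7.90370945e-05,  2.17142449e-03, -9.99997639e-01]]), 'wrist_force': array([-0.442234  ,  0.74008296, -0.38257744]), 'moment': array([-0.00011945,  0.00741062, -0.01637149]), 'gripper_force': 0.0, 'gripper_width': 1.0000981456970897}
scene [ 1.15148298 -0.18824835  1.22223695] 470.8298328113707 277.43090727173825 212.1792892052557 [[0.2932530827912122, 0.956028547619143, 0.003470672943633041], [0.8241866257242745, -0.2509687656739362, -0.5076722216483143], [-0.4844781062243002, 0.15173692626823743, -0.8615433069764881]]
top [0.27277018 0.00266023 1.66031233] 486.1235158268086 275.24379846418213 210.55915393111863 [[0.018904935101883624, -0.9997262975831638, 0.013781630870595682], [-0.9832239492588524, -0.02109050057395112, -0.18117907271361738], [0.1814201450573218, -0.010125250920344428, -0.9833535530322655]]
```

View pics/scene0.png

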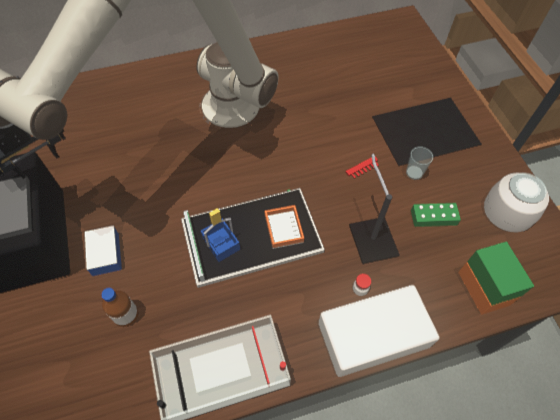

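View pics/top0.png

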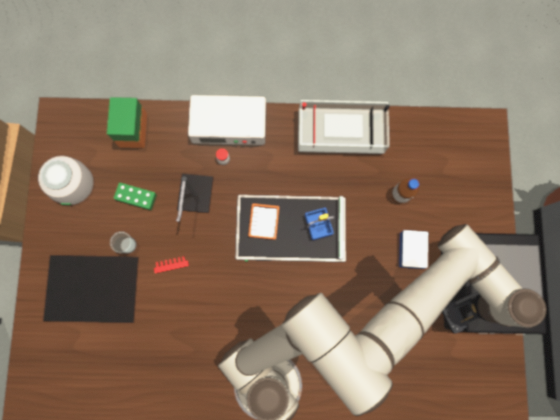

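The scene view shows the light table around (253,235), with the fence at its left end (190,245). The basket is at (222,235) with its yellow tab at (215,215), the tray at (284,226), and the hook stand foot at (374,240) with the hook going up to (375,155). In the top view the basket is at (319,222), the tray at (264,222), and the hook runs from (186,178) to (179,220).

```bash
python3 - <<'E'
from h import *
a,b=cam("scene"),cam("top")
def crop(im,x,y,w,h,s): return cv2.resize(im[y:y+h,x:x+w],None,fx=s,fy=s,interpolation=cv2.INTER_CUBIC)
A=crop(a["im"],175,180,160,110,2.5); B=crop(b["im"],228,188,130,80,3)
C=crop(a["im"],340,140,70,125,2.4); D=crop(b["im"],160,160,65,85,3.5)
M=np.zeros((600,800,3),np.uint8)
for im,x,y in((A,0,0),(B,405,0),(C,0,290),(D,405,290)): M[y:y+im.shape[0],x:x+im.shape[1]]=im[:600-y,:800-x]
cv2.imwrite("pics/m1.png",M)
np.set_printoptions(precision=4,suppress=True)
def big(c,lo,hi,roi):
    x,y,w,h=roi; m=np.zeros(c["im"].shape[:2],np.uint8)
    m[y:y+h,x:x+w]=cv2.inRange(cv2.cvtColor(c["im"],cv2.COLOR_BGR2HSV),lo,hi)[y:y+h,x:x+w]
    return m
for n,c,roi in(("scene",a,(175,180,160,110)),("top",b,(228,188,130,80))):
    for k,lo,hi in(("orange",(3,130,120),(18,255,255)),("yellow",(20,120,120),(35,255,255)),("blue",(105,120,60),(130,255,255)),("green",(45,80,60),(90,255,255))):
        m=big(c,lo,hi,roi); p=cv2.findNonZero(m)
        if p is None: print(n,k,None); continue
        r=cv2.minAreaRect(p); print(n,k,len(p),p.reshape(-1,2).mean(0),cv2.boxPoints(r).tolist())
        if k=="orange": 
            w=np.array([onz(c,u,v,.053)[:2] for u,v in p.reshape(-1,2)],np.float32); print("  tray",cv2.minAreaRect(w))
        if k=="green":
            w=np.array([onz(c,u,v,.061)[:2] for u,v in p.reshape(-1,2)],np.float32); print("  fence",cv2.minAreaRect(w))
E
```

```text
scene orange 418 [283.8182 224.4689] [[212.9636688232422, 208.0803680419922], [301.8383483886719, 204.57215881347656], [303.430908203125, 244.9171905517578], [214.55624389648438, 248.42539978027344]]
  tray ((0.521094024181366, -0.04979516565799713), (0.2538963556289673, 0.13063468039035797), 75.7130355834961)
scene yellow 133 [214.9549 216.    ] [[206.58822631835938, 213.6470184326172], [217.32351684570312, 207.2058563232422], [223.85293579101562, 218.0882110595703], [213.11764526367188, 224.5293731689453]]
scene blue 802 [221.7195 240.4638] [[199.4058837890625, 230.92352294921875], [222.311767578125, 216.3470458984375], [241.62353515625, 246.694091796875], [218.7176513671875, 261.27056884765625]]
scene green 2 [287.5 190. ] [[288.0, 190.0], [288.0, 190.0], [287.0, 190.0], [287.0, 190.0]]
  fence ((0.4346386790275574, 0.06686718761920929), (0.002945013577118516, 0.0), -106.92321014404297)
top orange 2176 [305.4228 227.6981] [[228.0, 188.0], [357.0, 188.0], [357.0, 267.0], [228.0, 267.0]]
  tray ((0.514763593673706, -0.07426922023296356), (0.26731377840042114, 0.43785184621810913), 1.2670408487319946)
top yellow 33 [323.5455 216.5455] [[318.92303466796875, 217.3845977783203], [326.076904296875, 212.61537170410156], [328.23077392578125, 215.8461456298828], [321.076904296875, 220.61537170410156]]
top blue 444 [318.2635 224.9752] [[304.1651611328125, 213.55047607421875], [324.89910888671875, 207.33029174804688], [332.77069091796875, 233.56881713867188], [312.0367431640625, 239.78900146484375]]
top green 1 [246. 260.] [[246.0, 260.0], [246.0, 260.0], [246.0, 260.0], [246.0, 260.0]]
  fence ((0.4008364677429199, 0.07902073860168457), (0.0, 0.0), 0.0)
```

View pics/m1.png

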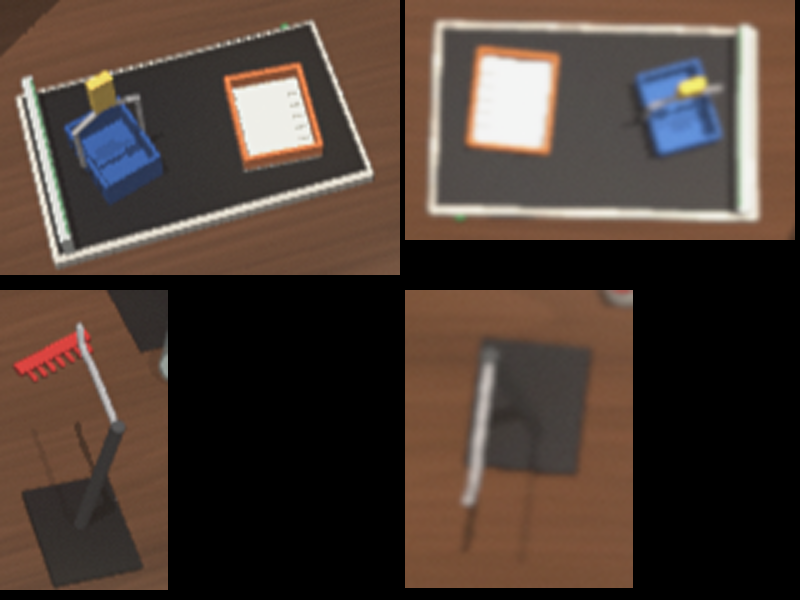

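The mosaic gives usable corners of the housing, tray rim, basket rim, yellow tab, post top and hook tip in both views. The hook points back toward the robot.

```bash
python3 - <<'E'
from h import *
np.set_printoptions(precision=4,suppress=True)
a,b=cam("scene"),cam("top")
A=lambda p:(175+p[0]/2.5-.3,180+p[1]/2.5-.3); B=lambda p:(228+(p[0]-405)/3-.33,188+p[1]/3-.33)
C=lambda p:(340+p[0]/2.4-.3,140+(p[1]-290)/2.4-.3); D=lambda p:(160+(p[0]-405)/3.5-.35,160+(p[1]-290)/3.5-.35)
def box(n,pts,c,f,z):
    w=np.array([onz(c,*f(p),z)[:2] for p in pts]); r=cv2.minAreaRect(w.astype(np.float32))
    e=w-np.roll(w,1,0); print(n,w.tolist(),"mean",w.mean(0),"len",np.linalg.norm(e,axis=1),"ang",np.degrees(np.arctan2(e[:,1],e[:,0])))
box("station top",[(437,22),(752,27),(758,217),(430,213)],b,B,.025)
box("station scene",[(311,22),(372,175),(57,262),(18,97)],a,A,.025)
box("tray top",[(476,46),(559,53),(550,153),(466,146)],b,B,.053)
box("tray scene",[(225,77),(300,64),(321,150),(243,158)],a,A,.053)
box("basket top",[(636,75),(700,58),(722,138),(659,157)],b,B,.07)
box("basket scene",[(66,127),(118,107),(161,156),(108,183)],a,A,.07)
print("tabtop",tri(a,A((99,76)),b,B((692,86))), onz(b,*B((692,86)),.203),onz(a,*A((99,76)),.203))
print("post",tri(a,C((118,427)),b,D((489,352))),onz(a,*C((118,427)),.232),onz(b,*D((489,352)),.232))
print("tip",tri(a,C((80,326)),b,D((468,502))),onz(a,*C((80,326)),.24),onz(b,*D((468,502)),.24))
print("bend",tri(a,C((85,347)),b,D((471,483))))
box("foot top",[(484,338),(591,349),(578,473),(471,468)],b,D,.01)
for n,u,v in(("comb",171,265),("bottle",405,190),("beaker",123,242),("rack",134,195),("tipbox",414,249),("jar",222,156)): print(n,onz(b,u,v,.05)[:2])
E
```

```text
station top [[0.6261140889960022, 0.11370307265984142], [0.6281600058263851, -0.24786381736162635], [0.4103955653133923, -0.2531851468080676], [0.4075012231098494, 0.11438930186501438]] mean [ 0.518  -0.0682] len [0.2186 0.3616 0.2178 0.3676] ang [  -0.1799  -89.6758 -178.6002   90.4511]
station scene [[0.4174975025229679, 0.11019496809735224], [0.6334970967423067, 0.11088309892174975], [0.6323195602375524, -0.2507948548242702], [0.4173301681483207, -0.2510808084029408]] mean [ 0.5252 -0.0702] len [0.3613 0.216  0.3617 0.215 ] ang [  89.9735    0.1825  -90.1865 -179.9238]
tray top [[0.5934621256554089, 0.067148663960973], [0.5874665454446127, -0.026217097883046596], [0.47427795763527814, -0.018214342183866847], [0.48016541494050324, 0.07508496781604276]] mean [0.5338 0.0245] len [0.1136 0.0936 0.1135 0.0935] ang [ -4.007  -93.6743 175.9558  86.3893]
tray scene [[0.47788416474873074, -0.015843957262456687], [0.4864072339898551, 0.07252898996135715], [0.5999312071244018, 0.06001172806486693], [0.5841250341192229, -0.026029429106030483]] mean [0.5371 0.0227] len [0.1067 0.0888 0.1142 0.
[... 786 characters left out ...]
266 , 0.2306]), np.float64(0.0010778643483473087)) [0.6329 0.2648 0.232 ] [0.6322 0.2663 0.232 ]
tip (array([0.5009, 0.2773, 0.2334]), np.float64(0.0009736135799692972)) [0.5053 0.2747 0.24  ] [0.4996 0.2756 0.24  ]
bend (array([0.5197, 0.2783, 0.2189]), np.float64(0.0006258478690589141))
foot top [[0.702324818458717, 0.3129722568659919], [0.693420017343831, 0.20594551757270008], [0.5675314312142128, 0.21341569393047966], [0.5702774975429847, 0.31866976803797936]] mean [0.6334 0.2628] len [0.1322 0.1074 0.1261 0.1053] ang [ -2.4706 -94.7561 176.6041  88.5055]
comb [0.3804 0.3256]
bottle [ 0.6506 -0.4547]
beaker [0.4531 0.4886]
rack [0.613  0.4637]
tipbox [ 0.4495 -0.4789]
jar [0.7564 0.1725]
```

Emit:
{"method": "arm_command", "body": {"deltas": [[0,0,-1.415,-40.8,25.5,-1,-1],[0,0,-1.415,-40.8,25.5,-1,-1],[0,0,-1.415,-40.8,25.5,-1,-1],[0,0,-1.415,-40.8,25.5,-1,-1],[0,0,-1.415,-40.8,25.5,-1,-1],[0,0,-1.415,-40.8,25.5,-1,-1],[0,0,-1.415,-40.8,25.5,-1,-1],[0,0,-1.415,-40.8,25.5,-1,-1]]}}

```text
time_s: 0.97
tcp_pos: [0.4484, -0.2817, 0.2488]
ee_rot: [[-0.121, -0.993, 0.001], [-0.993, 0.121, -0.0], [0.0, -0.001, -1.0]]
wrist_force: [0.8, -0.6, 0.6]
gripper_width: 1.0
gripper_force: 0.0
```

```bash
cat >> h.py <<'E'
from scipy.spatial.transform import Rotation as Ro
def go(p,xang,down=True):
    """row to bring TCP to p, tool down with tool x at xang deg"""
    s=sense(); R=s["ee_rot"]; a=np.arctan2(R[1,0],R[0,0])
    f=lambda a:np.array([[np.cos(a),np.sin(a),0],[np.sin(a),-np.cos(a),0],[0,0,-1.]])
    R0=f(a) if down else R
    rv=Ro.from_matrix(R0.T@f(np.radians(xang))).as_rotvec(); d=R0.T@(np.array(p)-s["tcp_pos"])*100
    print("t",round(s["time_s"],2),"tcp",s["tcp_pos"].round(4),"xang",round(np.degrees(a),2),"tilt",R[:2,2].round(4),"F",s["wrist_force"].round(2),"w",round(s["gripper_width"],3),"gf",round(s["gripper_force"],1),"\nrow",rv.round(3),d.round(2))
E
python3 -c "
from h import *
go([.5267,-.159,.25],-73.5); print(sense()['joints'])"
```

```text
t 0.97 tcp [ 0.4484 -0.2817  0.2488] xang -96.92 tilt [ 0.0005 -0.0001] F [ 0.77 -0.56  0.57] w 1.0 gf 0.0 
row [ 0.     0.    -0.409] [-13.12  -6.29  -0.12]
[-1.45696123e+01  1.24097334e+01 -1.22585722e+01 -1.45782448e-05
 -6.52994208e+01  7.64769315e+00]
```

Emit:
{"method": "arm_command", "body": {"deltas": [[0,0,-0.409,-13.1,-6.3,0,-1],[0,0,-0.409,-13.1,-6.3,0,-1],[0,0,-0.409,-13.1,-6.3,0,-1],[0,0,-0.409,-13.1,-6.3,0,-1],[0,0,-0.409,-13.1,-6.3,0,-1],[0,0,-0.409,-13.1,-6.3,0,-1]]}}

```text
time_s: 1.47
tcp_pos: [0.5272, -0.1605, 0.2482]
ee_rot: [[0.28, -0.96, -0.001], [-0.96, -0.28, 0.0], [-0.0, 0.001, -1.0]]
wrist_force: [0.7, -0.0, -0.7]
gripper_width: 0.998
gripper_force: 0.0
```

```bash
python3 - <<'E'
from h import *
go([.5267,-.159,.187],-73.5)
a,b=cam("scene"),cam("top")
C=[cv2.resize(a["im"][170:290,165:285],None,fx=3.3,fy=3.3,interpolation=cv2.INTER_CUBIC),cv2.resize(b["im"][160:280,260:380],None,fx=3.3,fy=3.3,interpolation=cv2.INTER_CUBIC)]
cv2.imwrite("pics/m2.png",np.hstack(C))
E
```

```text
t 1.47 tcp [ 0.5272 -0.1605  0.2482] xang -73.74 tilt [-0.0006  0.0001] F [ 0.7  -0.02 -0.7 ] w 0.998 gf 0.0 
row [ 0.     0.    -0.004] [-0.16  0.01  6.12]
```

View pics/m2.png

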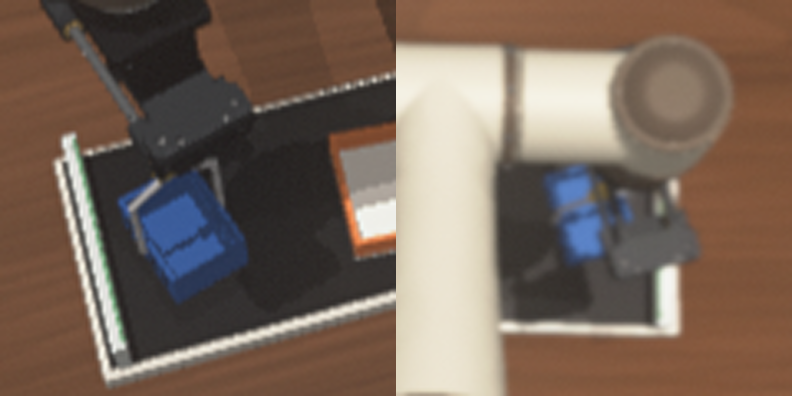

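The gripper stands over the basket, with the tab hidden between the fingers in both views (basket near (185,235) left, (580,210) right). I'll go down and grip.

Emit:
{"method": "arm_command", "body": {"deltas": [[0,0,0,-0.1,0,2,-1],[0,0,0,-0.1,0,4,-1],[0,0,0,-0.1,0,6.1,-1],[0,0,0,-0.1,0,6.1,-1],[0,0,0,-0.1,0,6.1,1],[0,0,0,-0.1,0,6.1,1],[0,0,0,-0.1,0,6.1,1],[0,0,0,-0.1,0,6.1,1]]}}

```text
time_s: 2.23
tcp_pos: [0.5272, -0.161, 0.189]
ee_rot: [[0.278, -0.961, 0.003], [-0.961, -0.278, -0.0], [0.001, -0.003, -1.0]]
wrist_force: [0.3, 0.1, 0.1]
gripper_width: 0.781
gripper_force: 0.0
```

Emit:
{"method": "arm_command", "body": {"deltas": [[0,0,0,0,0,0,1],[0,0,0,0,0,0,1],[0,0,0,0,0,0,1],[0,0,0,0,0,0,1],[0,0,0,0,0,0,1],[0,0,0,0,0,0,1]]}}

```text
time_s: 2.73
tcp_pos: [0.5266, -0.1606, 0.1875]
ee_rot: [[0.278, -0.96, -0.0], [-0.96, -0.278, -0.0], [0.0, 0.0, -1.0]]
wrist_force: [0.7, 0.4, 0.7]
gripper_width: 0.323
gripper_force: 0.0
```

Emit:
{"method": "arm_command", "body": {"deltas": [[0,0,0,0,0,0,1],[0,0,0,0,0,0,1],[0,0,0,0,0,0,1],[0,0,0,0,0,0,1],[0,0,0,0,0,0,1],[0,0,0,0,0,0,1]]}}

```text
time_s: 3.23
tcp_pos: [0.5263, -0.1606, 0.1872]
ee_rot: [[0.278, -0.961, -0.001], [-0.961, -0.278, 0.0], [-0.0, 0.001, -1.0]]
wrist_force: [0.3, 0.2, -1.9]
gripper_width: 0.135
gripper_force: 30.0
```

Emit:
{"method": "arm_command", "body": {"deltas": [[0,0,0,0,0,-1.5,1],[0,0,0,0,0,-3.5,1],[0,0,0,0,0,-6,1],[0,0,0,0,0,-8.5,1],[0,0,0,0,0,-11,1],[0,0,0,0,0,-13,1],[0,0,0,0,0,-13.5,1],[0,0,0,0,0,-13.5,1]]}}

```text
time_s: 3.9
tcp_pos: [0.527, -0.1606, 0.3236]
ee_rot: [[0.278, -0.961, 0.003], [-0.961, -0.278, 0.0], [0.001, -0.003, -1.0]]
wrist_force: [0.5, 0.1, -2.1]
gripper_width: 0.136
gripper_force: 29.9
```

```bash
python3 -c "
from h import *
go([.43,.28,.315],-94); print(sense()['joints'])"
```

```text
t 3.9 tcp [ 0.527  -0.1606  0.3236] xang -73.85 tilt [0.0029 0.0002] F [ 0.5   0.12 -2.09] w 0.136 gf 29.9 
row [0.    0.    0.352] [-45.02  -2.94   0.86]
[-9.65465678e-02  1.19680848e+01 -2.04738481e+00 -1.36694241e-02
 -7.58161104e+01  1.62477800e+01]
```

Emit:
{"method": "arm_command", "body": {"deltas": [[0,0,0.02,-1.5,0,0,1],[0,0,0.05,-4,-0.2,0,1],[0,0,0.08,-7,-0.4,0,1],[0,0,0.11,-10,-0.6,0,1],[0,0,0.14,-13,-0.8,0,1],[0,0,0.17,-16,-1,0,1],[0,0,0.2,-19,-1.2,0,1],[0,0,0.23,-22,-1.4,0,1]]}}

```text
time_s: 4.57
tcp_pos: [0.4772, 0.0557, 0.3201]
ee_rot: [[0.05, -0.999, -0.004], [-0.999, -0.05, -0.001], [0.001, 0.004, -1.0]]
wrist_force: [0.2, -0.1, -2.6]
gripper_width: 0.137
gripper_force: 30.0
```

```bash
python3 -c "
from h import *
go([.43,.28,.315],-94); print(sense()['joints'])"
```

```text
t 4.57 tcp [0.4772 0.0557 0.3201] xang -87.13 tilt [-0.0042 -0.0009] F [ 0.17 -0.07 -2.64] w 0.137 gf 30.0 
row [0.   0.   0.12] [-22.64   3.59   0.51]
[ 2.60455862e+01  4.95606126e+00 -1.09632676e+01 -6.39854539e-02
 -7.43211901e+01 -2.31578340e+01]
```

Emit:
{"method": "arm_command", "body": {"deltas": [[0,0,0.02,-3,0.5,0,1],[0,0,0.04,-7,1,0.1,1],[0,0,0.06,-11,1.7,0.2,1],[0,0,0.08,-15,2.4,0.3,1],[0,0,0.1,-18.5,3,0.4,1],[0,0,0.12,-21,3.5,0.5,1],[0,0,0.12,-22.6,3.6,0.5,1],[0,0,0.12,-22.6,3.6,0.5,1]]}}

```text
time_s: 5.23
tcp_pos: [0.4301, 0.2806, 0.315]
ee_rot: [[-0.064, -0.998, -0.003], [-0.998, 0.064, -0.002], [0.002, 0.003, -1.0]]
wrist_force: [0.0, 0.7, -1.5]
gripper_width: 0.137
gripper_force: 30.0
```

```bash
python3 - <<'E'
from h import *
go([.43,.28,.31],-94)
a,b=cam("scene"),cam("top")
C=[cv2.resize(a["im"][90:270,310:430],None,fx=3,fy=3,interpolation=cv2.INTER_CUBIC),cv2.resize(b["im"][140:320,130:250],None,fx=3,fy=3,interpolation=cv2.INTER_CUBIC)]
cv2.imwrite("pics/m3.png",np.hstack(C))
E
```

```text
t 5.23 tcp [0.4301 0.2806 0.315 ] xang -93.69 tilt [-0.0029 -0.0022] F [ 0.04  0.71 -1.54] w 0.137 gf 30.0 
row [0.    0.    0.005] [0.07 0.01 0.5 ]
```

View pics/m3.png

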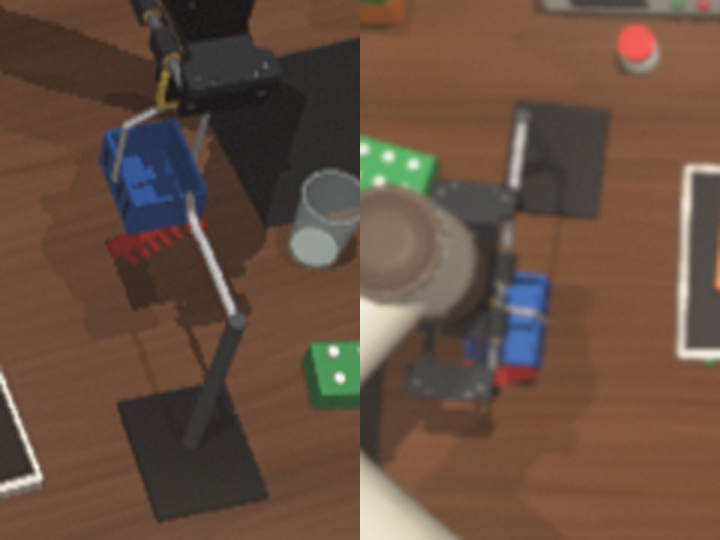

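The basket hangs level in the gripper outside the hook tip, which shows at (190,200) in the left crop, and its handle is above tip height. I'll bring the wire in over the tip and lower it.

Emit:
{"method": "arm_command", "body": {"deltas": [[0,0,0,0,-0.5,1,1],[0,0,0,0,-2,1.3,1],[0,0,0,0,-4,1.3,1],[0,0,0,0,-6,1.3,1],[0,0,0,0.1,-8,1.3,1],[0,0,0,0.1,-9.5,1.3,1],[0,0,0,0.1,-10.2,1.3,1],[0,0,0,0.1,-10.2,1.3,1]]}}

```text
time_s: 6.0
tcp_pos: [0.5347, 0.269, 0.3029]
ee_rot: [[-0.071, -0.997, -0.001], [-0.997, 0.071, -0.001], [0.001, 0.001, -1.0]]
wrist_force: [-0.3, 0.1, -1.3]
gripper_width: 0.138
gripper_force: 30.0
```

```bash
python3 - <<'E'
from h import *
go([.532,.273,.2665],-94)
a,b=cam("scene"),cam("top")
C=[cv2.resize(a["im"][100:280,310:430],None,fx=3,fy=3,interpolation=cv2.INTER_CUBIC),cv2.resize(b["im"][120:300,130:250],None,fx=3,fy=3,interpolation=cv2.INTER_CUBIC)]
cv2.imwrite("pics/m4.png",np.hstack(C))
E
```

```text
t 6.0 tcp [0.5347 0.269  0.3029] xang -94.08 tilt [-0.0014 -0.0013] F [-0.25  0.12 -1.27] w 0.138 gf 30.0 
row [ 0.     0.    -0.001] [-0.38  0.3   3.64]
```

View pics/m4.png

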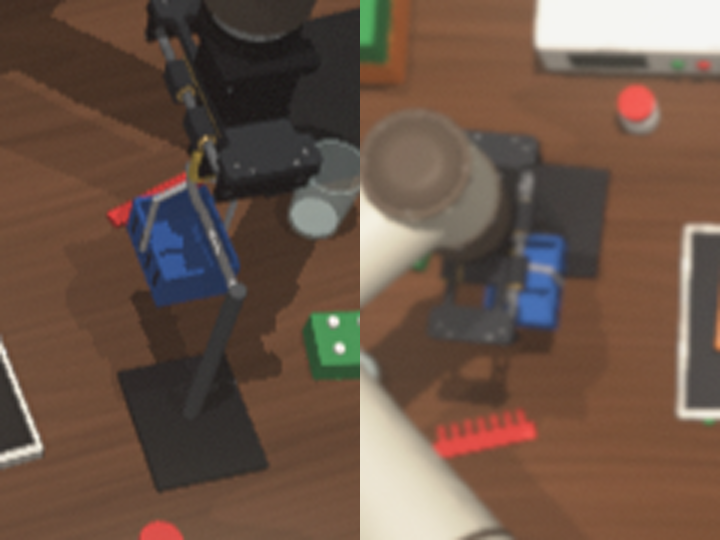

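The hook now passes under the gable, its tip near (195,185) in the left crop. I'll lower onto the seat.

Emit:
{"method": "arm_command", "body": {"deltas": [[0,0,0,-0.2,0.2,0.8,1],[0,0,0,-0.4,0.3,1.6,1],[0,0,0,-0.4,0.3,2.4,1],[0,0,0,-0.4,0.3,3,1],[0,0,0,-0.4,0.3,3.3,1],[0,0,0,-0.4,0.3,3.5,1],[0,0,0,-0.4,0.3,3.5,1],[0,0,0,-0.4,0.3,3.5,1]]}}

```text
time_s: 6.77
tcp_pos: [0.5302, 0.2748, 0.2697]
ee_rot: [[-0.068, -0.998, 0.0], [-0.998, 0.068, 0.0], [-0.0, -0.0, -1.0]]
wrist_force: [0.9, 0.3, -1.8]
gripper_width: 0.136
gripper_force: 30.0
```

Emit:
{"method": "arm_command", "body": {"deltas": [[0,0,0,0,0,0.2,1],[0,0,0,0,0,0.3,1],[0,0,0,0,0,0.4,1],[0,0,0,0,0,0.4,1]]}}

```text
time_s: 7.1
tcp_pos: [0.5305, 0.2748, 0.2672]
ee_rot: [[-0.068, -0.998, 0.002], [-0.998, 0.068, 0.001], [-0.001, -0.002, -1.0]]
wrist_force: [-2.0, 0.1, 5.0]
gripper_width: 0.136
gripper_force: 30.0
```

Emit:
{"method": "arm_command", "body": {"deltas": [[0,0,0,0,0,0,0],[0,0,0,0,0,0,0],[0,0,0,0,0,0,0],[0,0,0,0,0,0,0],[0,0,0,0,0,0,0],[0,0,0,0,0,0,0],[0,0,0,0,0,0,0],[0,0,0,0,0,0,0]]}}

```text
time_s: 7.77
tcp_pos: [0.5301, 0.2747, 0.2654]
ee_rot: [[-0.068, -0.998, -0.0], [-0.998, 0.068, -0.0], [0.0, 0.0, -1.0]]
wrist_force: [0.3, -0.2, -0.4]
gripper_width: 0.493
gripper_force: 0.0
```

Emit:
{"method": "arm_command", "body": {"deltas": [[0,0,0,0,0,-1,0],[0,0,0,0,0,-3,0],[0,0,0,0,0,-5,0],[0,0,0,0,0,-7,0],[0,0,0,0,0,-9,0],[0,0,0,0,0,-10,1],[0,0,0,0,0,-10,1],[0,0,0,0,0,-10,1]]}}

```text
time_s: 8.43
tcp_pos: [0.5299, 0.2747, 0.3655]
ee_rot: [[-0.068, -0.998, 0.0], [-0.998, 0.068, 0.001], [-0.001, 0.0, -1.0]]
wrist_force: [-0.9, -0.5, 0.2]
gripper_width: 0.35
gripper_force: 0.0
```

```bash
python3 - <<'E'
from h import *
go([.53,.03,.3],-90); print(sense()["joints"])
E
```

```text
t 8.43 tcp [0.5299 0.2747 0.3655] xang -93.9 tilt [0.     0.0008] F [-0.88 -0.48  0.16] w 0.35 gf 0.0 
row [ 0.     0.    -0.068] [24.42 -1.68  6.55]
[ 4.29166731e+01  1.60533569e+01  9.18900803e+00 -3.49124679e-02
 -8.31025449e+01 -4.68145489e+01]
```

```bash
python3 - <<'E'
from h import *
np.set_printoptions(precision=4,suppress=True)
a,b=cam("scene"),cam("top")
for n,c,(x,y,w,h) in(("scene",a,(260,198,50,56)),("top",b,(243,200,42,45))):
    hs=cv2.cvtColor(c["im"],cv2.COLOR_BGR2HSV)[y:y+h,x:x+w]
    m=((hs[...,1]>130)&(hs[...,2]>110)&((hs[...,0]<20))).astype(np.uint8)
    p=cv2.findNonZero(m); 
    if p is None: print(n,None); continue
    W=np.array([onz(c,u+x,v+y,.053)[:2] for u,v in p.reshape(-1,2)],np.float32); print(n,len(p),cv2.minAreaRect(W))
C=[cv2.resize(a["im"][100:290,175:425],None,fx=3.2,fy=3,interpolation=cv2.INTER_CUBIC)]
cv2.imwrite("pics/m5.png",C[0])
E
```

```text
scene 418 ((0.539161741733551, 0.02263164333999157), (0.0935264602303505, 0.12087952345609665), 85.20978546142578)
top 155 ((0.5336034893989563, 0.02522747777402401), (0.09414119273424149, 0.11515910178422928), 85.1364974975586)
```

View pics/m5.png

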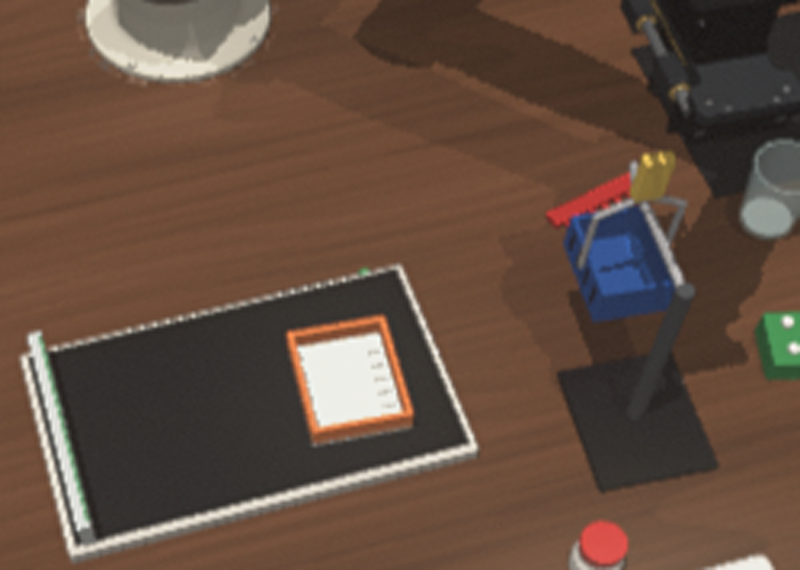

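The basket hangs on the hook by its handle, tab at (652,178) and free of the gripper. The tray is clear at (350,378), skewed about -5°. Next I'll move over the tray with the fingers shut.

Emit:
{"method": "arm_command", "body": {"deltas": [[0,0,0.01,2,-0.2,0,1],[0,0,0.01,6,-0.5,0,1],[0,0,0.01,10,-1,0,1],[0,0,0.01,14,-1.3,1,1],[0,0,0.01,18,-1.6,3,1],[0,0,0.01,22,-2,6,1],[0,0,0.01,25,-2.2,9,1],[0,0,0.01,26.2,-2.2,12,1]]}}

```text
time_s: 9.2
tcp_pos: [0.5342, 0.0102, 0.2469]
ee_rot: [[-0.079, -0.997, 0.002], [-0.997, 0.079, 0.0], [-0.0, -0.002, -1.0]]
wrist_force: [1.4, 0.3, -0.1]
gripper_width: 0.003
gripper_force: 0.0
```

```bash
python3 -c "
from h import *
go([.534,.012,.09],-94.5)"
```

```text
t 9.2 tcp [0.5342 0.0102 0.2469] xang -94.56 tilt [0.0024 0.    ] F [ 1.37  0.29 -0.14] w 0.003 gf 0.0 
row [ 0.     0.    -0.001] [-0.18  0.03 15.69]
```

Emit:
{"method": "arm_command", "body": {"deltas": [[0,0,0,-0.1,0,3,1],[0,0,0,-0.1,0,6,1],[0,0,0,-0.1,0,9,1],[0,0,0,-0.1,0,12,1],[0,0,0,-0.1,0,14.5,1],[0,0,0,-0.1,0,16,1],[0,0,0,-0.1,0,16.5,1],[0,0,0,-0.1,0,16.5,1]]}}

```text
time_s: 9.87
tcp_pos: [0.5328, 0.0133, 0.0802]
ee_rot: [[-0.078, -0.997, -0.005], [-0.997, 0.078, -0.002], [0.002, 0.005, -1.0]]
wrist_force: [1.0, 0.5, 0.3]
gripper_width: 0.004
gripper_force: 0.0
```

```bash
python3 -c "
from h import *
go([.534,.012,.054],-94.5)
a=cam('scene'); cv2.imwrite('pics/m6.png',cv2.resize(a['im'][170:290,175:335],None,fx=4,fy=4,interpolation=cv2.INTER_CUBIC))"
```

```text
t 9.87 tcp [0.5328 0.0133 0.0802] xang -94.48 tilt [-0.0049 -0.0016] F [0.96 0.48 0.3 ] w 0.004 gf 0.0 
row [0. 0. 0.] [ 0.12 -0.13  2.62]
```

View pics/m6.png

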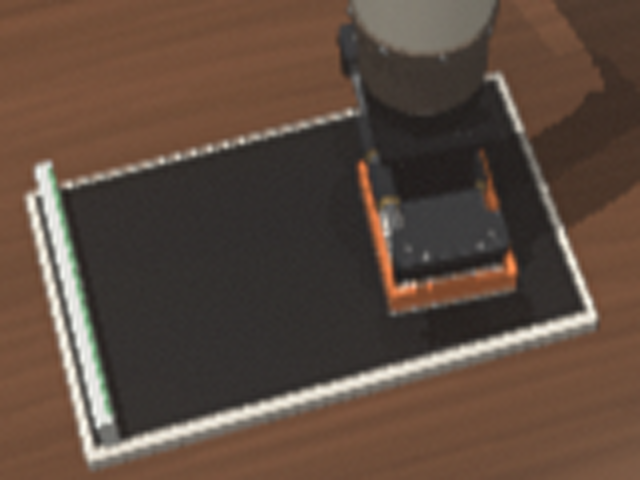

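The closed fingertips are over the tray's inside, seen at (450,220) within the orange rim. I'll go down to just above the floor and then draw the tray toward the fence.

Emit:
{"method": "arm_command", "body": {"deltas": [[0,0,0,0.1,0,1,1],[0,0,0,0.1,0,2,1],[0,0,0,0.1,0,2.6,1],[0,0,0,0.1,0,2.6,1],[0,0,0,0.1,0,2.6,1]]}}

```text
time_s: 10.33
tcp_pos: [0.5341, 0.0127, 0.056]
ee_rot: [[-0.078, -0.997, -0.001], [-0.997, 0.078, -0.0], [0.0, 0.001, -1.0]]
wrist_force: [0.2, 0.0, 0.5]
gripper_width: 0.006
gripper_force: 0.0
```

Emit:
{"method": "arm_command", "body": {"deltas": [[0,0,0,0.6,0,0,1],[0,0,0,1.2,0,0,1],[0,0,0,1.8,0,0,1],[0,0,0,2.4,0,0,1],[0,0,0,3,0,0,1],[0,0,0,3.6,0,0,1],[0,0,0,4.2,0,0,1],[0,0,0,4.8,0,0,1]]}}

```text
time_s: 11.0
tcp_pos: [0.531, -0.0355, 0.0567]
ee_rot: [[-0.078, -0.997, 0.001], [-0.997, 0.078, 0.0], [-0.0, -0.001, -1.0]]
wrist_force: [-0.2, 2.5, 1.8]
gripper_width: 0.006
gripper_force: 1.7
```

Emit:
{"method": "arm_command", "body": {"deltas": [[0,0,0,1,0,0,1],[0,0,-0.01,2.2,0,0,1],[0,0,-0.02,3.4,0,0,1],[0,0,-0.03,4.6,0,0,1],[0,0,-0.04,5.8,0,0,1],[0,0,-0.05,7,0,0,1],[0,0,-0.06,8.2,0,0,1],[0,0,-0.07,9.4,0,0,1]]}}

```text
time_s: 11.67
tcp_pos: [0.5233, -0.1297, 0.0567]
ee_rot: [[-0.007, -1.0, 0.001], [-1.0, 0.007, 0.0], [-0.0, -0.001, -1.0]]
wrist_force: [0.8, 4.8, 3.4]
gripper_width: 0.004
gripper_force: 2.0
```

Emit:
{"method": "arm_command", "body": {"deltas": [[0,0,0,1,0,0,1],[0,0,0,1.9,0,0,1],[0,0,0,2.8,0,0,1],[0,0,0,3.6,0,0,1],[0,0,0,4.2,0,0,1],[0,0,0,4.8,0,0,1],[0,0,0,5.2,0,0,1],[0,0,0,5.5,0,0,1]]}}

```text
time_s: 12.33
tcp_pos: [0.5226, -0.1842, 0.0562]
ee_rot: [[-0.008, -1.0, -0.0], [-1.0, 0.008, 0.0], [-0.0, 0.0, -1.0]]
wrist_force: [-0.4, 3.3, 3.1]
gripper_width: 0.003
gripper_force: 1.9
```

```bash
python3 - <<'E'
from h import *
np.set_printoptions(precision=4,suppress=True)
go([.521,-.222,.049],-90)
a=cam("scene"); x,y,w,h=193,200,80,70
im=a['im']; cv2.imwrite('pics/m7.png',cv2.resize(im[170:290,175:335],None,fx=5,fy=5,interpolation=cv2.INTER_CUBIC))
E
```

```text
t 12.33 tcp [ 0.5226 -0.1842  0.0562] xang -90.47 tilt [-0.0003  0.0001] F [-0.36  3.33  3.05] w 0.003 gf 1.9 
row [ 0.     0.    -0.008] [3.78 0.13 0.72]
```

View pics/m7.png

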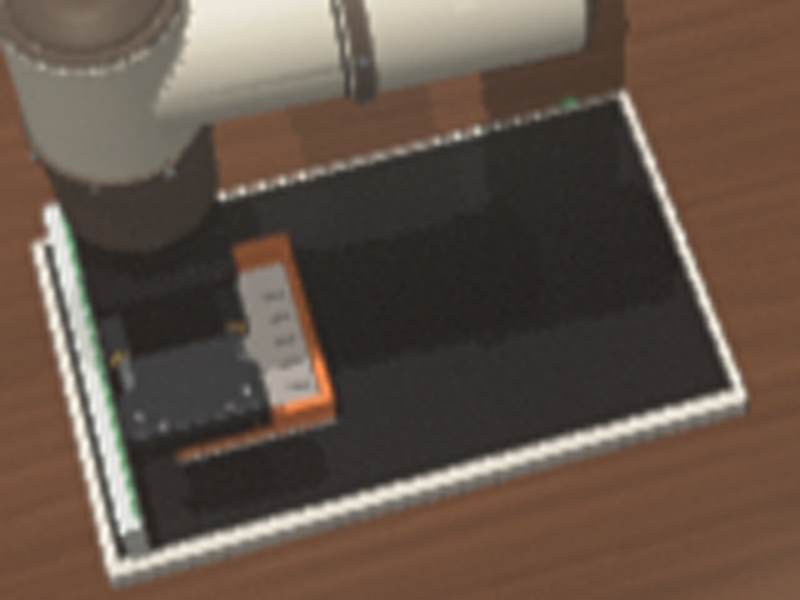

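The tray is following squarely; its rear edge runs from (290,235) to (335,420), parallel to the fence, with about 3 cm still to go. I'll advance slowly and watch the force.

Emit:
{"method": "arm_command", "body": {"deltas": [[0,0,0,0.5,0,0,1],[0,0,0,1,0,0,1],[0,0,0,1.5,0,0,1],[0,0,0,1.9,0,0,1],[0,0,0,2.2,0,0,1],[0,0,0,2.5,0,0,1],[0,0,0,2.7,0,0,1],[0,0,0,2.8,0,0,1]]}}

```text
time_s: 13.05
tcp_pos: [0.5223, -0.2116, 0.0561]
ee_rot: [[-0.009, -1.0, -0.0], [-1.0, 0.009, 0.001], [-0.001, 0.0, -1.0]]
wrist_force: [-0.2, 8.3, 3.3]
gripper_width: 0.002
gripper_force: 4.2
```

Emit:
{"method": "arm_command", "body": {"deltas": [[0,0,0,0.15,0,0,1],[0,0,0,0.3,0,0.05,1],[0,0,0,0.45,0,0.1,1],[0,0,0,0.6,0,0.15,1],[0,0,0,0.6,0,0.15,1]]}}

```text
time_s: 13.47
tcp_pos: [0.5223, -0.212, 0.056]
ee_rot: [[-0.008, -1.0, -0.001], [-1.0, 0.008, 0.007], [-0.007, 0.001, -1.0]]
wrist_force: [-3.8, 31.5, 15.7]
gripper_width: 0.006
gripper_force: 15.4
```

Emit:
{"method": "arm_command", "body": {"deltas": [[0,0,0,-0.2,0,0,1],[0,0,0,-0.4,0,0,1],[0,0,0,-0.4,0,0,1],[0,0,0,-0.4,0,0,1],[0,0,0,-0.4,0,0,1],[0,0,0,-0.4,0,0,1]]}}

```text
time_s: 13.97
tcp_pos: [0.5225, -0.2117, 0.0557]
ee_rot: [[-0.007, -1.0, 0.0], [-1.0, 0.007, 0.002], [-0.002, -0.0, -1.0]]
wrist_force: [-1.6, 13.1, 8.2]
gripper_width: 0.007
gripper_force: 6.6
```

```bash
python3 - <<'E'
from h import *
np.set_printoptions(precision=4,suppress=True)
go([.521,-.222,.049],-90)
a=cam("scene")
im=a['im']; cv2.imwrite('pics/m8.png',np.hstack([cv2.resize(im[180:290,175:275],None,fx=5,fy=5,interpolation=cv2.INTER_CUBIC),cv2.resize(im[130:240,340:400],None,fx=5,fy=5,interpolation=cv2.INTER_CUBIC)]))
E
```

```text
t 13.97 tcp [ 0.5225 -0.2117  0.0557] xang -90.42 tilt [0.     0.0021] F [-1.65 13.12  8.22] w 0.007 gf 6.6 
row [ 0.     0.    -0.007] [1.03 0.15 0.67]
```

View pics/m8.png

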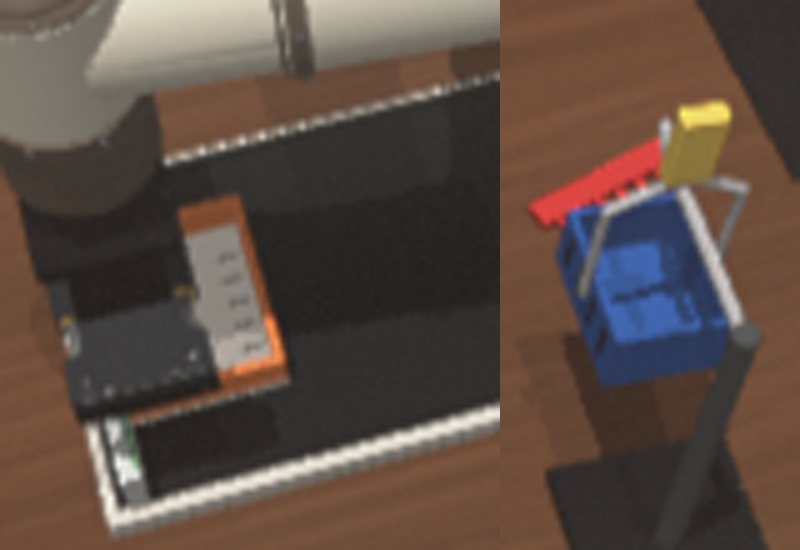

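The tray's front edge meets the fence near (125,420), its rear edge is parallel to it, and the basket still hangs on the hook. I'll add a bit of down force to confirm the tips bear on the tray floor.

Emit:
{"method": "arm_command", "body": {"deltas": [[0,0,0,0,0,0.1,1],[0,0,0,0,0,0.2,1],[0,0,0,0,0,0.2,1],[0,0,0,0,0,0.2,1],[0,0,0,0,0,0.2,1],[0,0,0,0,0,0.2,1]]}}

```text
time_s: 14.52
tcp_pos: [0.523, -0.2117, 0.054]
ee_rot: [[-0.007, -1.0, 0.001], [-1.0, 0.007, 0.002], [-0.002, -0.001, -1.0]]
wrist_force: [0.0, 13.3, 9.5]
gripper_width: 0.008
gripper_force: 6.8
```

Emit:
{"method": "arm_command", "body": {"deltas": [[0,0,0,0,0,0.1,1],[0,0,0,0,0,0.2,1],[0,0,0,0,0,0.3,1],[0,0,0,0,0,0.4,1],[0,0,0,0,0,0.4,1],[0,0,0,0,0,0.4,1]]}}

```text
time_s: 15.02
tcp_pos: [0.5237, -0.2117, 0.0503]
ee_rot: [[-0.007, -1.0, 0.003], [-1.0, 0.007, 0.002], [-0.002, -0.003, -1.0]]
wrist_force: [-0.6, 14.6, 10.4]
gripper_width: 0.003
gripper_force: 7.0
```

Emit:
{"method": "arm_command", "body": {"deltas": [[0,0,0,0,0,0.1,1],[0,0,0,0,0,0.15,1],[0,0,0,0,0,0.15,1],[0,0,0,0,0,0.15,1]]}}

```text
time_s: 15.35
tcp_pos: [0.5239, -0.2117, 0.0495]
ee_rot: [[-0.007, -1.0, 0.003], [-1.0, 0.007, 0.001], [-0.001, -0.003, -1.0]]
wrist_force: [-1.1, 14.8, 13.2]
gripper_width: 0.003
gripper_force: 9.7
```

Emit:
{"method": "arm_command", "body": {"deltas": [[0,0,0,0,0,0.1,1],[0,0,0,0,0,0.1,1],[0,0,0,0,0,0.1,1],[0,0,0,0,0,0.1,1],[0,0,0,0,0,0.1,1],[0,0,0,0,0,0.1,1],[0,0,0,0,0,0.1,1],[0,0,0,0,0,0.1,1]]}}

```text
time_s: 16.02
tcp_pos: [0.5239, -0.2117, 0.0494]
ee_rot: [[-0.006, -1.0, 0.003], [-1.0, 0.006, 0.001], [-0.001, -0.003, -1.0]]
wrist_force: [-3.8, 15.6, 20.1]
gripper_width: 0.002
gripper_force: 12.3
```

```bash
python3 - <<'E'
from h import *
np.set_printoptions(precision=4,suppress=True)
go([.521,-.222,.049],-90)
a=cam("scene")
# tray rear rim: outer edge of orange, right of gripper
x,y,w,h=205,212,35,52
hs=cv2.cvtColor(a["im"],cv2.COLOR_BGR2HSV)[y:y+h,x:x+w]
m=(hs[...,1]>130)&(hs[...,2]>110)&(hs[...,0]<20)
P=[]
for r in range(8,38):
    c=np.flatnonzero(m[r])
    if len(c): P.append(onz(a,x+c[-1]+.5,y+r,.053)[:2])
P=np.array(P); k=np.polyfit(P[:,0],P[:,1],1); rs=abs(P[:,1]-np.polyval(k,P[:,0])); P=P[rs<.004]; k=np.polyfit(P[:,0],P[:,1],1)
print("rear edge yaw deg",np.degrees(np.arctan(k[0])),"y",P[:,1].mean(),"x",P[:,0].min(),P[:,0].max(),len(P))
im=a['im']; cv2.imwrite('pics/m9.png',cv2.resize(im[195:290,175:275],None,fx=6,fy=6,interpolation=cv2.INTER_CUBIC))
E
```

```text
t 16.02 tcp [ 0.5239 -0.2117  0.0494] xang -90.35 tilt [0.0032 0.0012] F [-3.8  15.63 20.06] w 0.002 gf 12.3 
row [ 0.     0.    -0.006] [1.04 0.29 0.04]
rear edge yaw deg 1.1598125789799696 y -0.14009751200843243 x 0.4730832339401798 0.5696665561155039 30
```

View pics/m9.png

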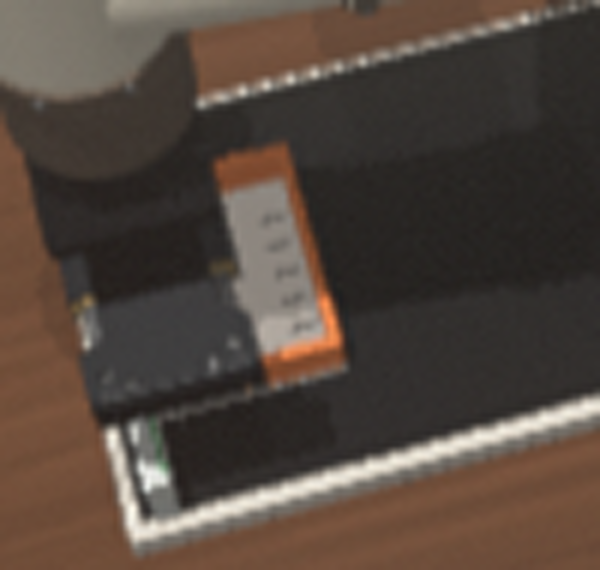

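The tray sits against the fence: its rear edge is at y ≈ -0.140 and about parallel to the fence, which matches contact to within a few mm. I'll trim the slanting push.

Emit:
{"method": "arm_command", "body": {"deltas": [[0,0,0,0.05,0,-0.05,1],[0,0,0,0.05,0,-0.1,1],[0,0,0,0.05,0,-0.1,1],[0,0,0,0.05,0,-0.1,1],[0,0,0,0.05,0,-0.1,1],[0,0,0,0.05,0,-0.1,1],[0,0,0,0.05,0,-0.1,1],[0,0,0,0.05,0,-0.1,1]]}}

```text
time_s: 16.73
tcp_pos: [0.5239, -0.2117, 0.0495]
ee_rot: [[-0.006, -1.0, 0.003], [-1.0, 0.007, 0.002], [-0.002, -0.003, -1.0]]
wrist_force: [-1.4, 16.5, 13.8]
gripper_width: 0.009
gripper_force: 11.2
```

Emit:
{"method": "arm_command", "body": {"deltas": [[0,0,0,0,0,0,1],[0,0,0,0,0,0,1],[0,0,0,0,0,0,1],[0,0,0,0,0,0,1],[0,0,0,0,0,0,1],[0,0,0,0,0,0,1]]}}

```text
time_s: 17.23
tcp_pos: [0.5239, -0.2117, 0.0495]
ee_rot: [[-0.006, -1.0, 0.003], [-1.0, 0.006, 0.002], [-0.002, -0.003, -1.0]]
wrist_force: [-1.5, 17.2, 13.8]
gripper_width: 0.003
gripper_force: 11.2
```

```bash
python3 -c "
from station import finish_job
print(finish_job())"
```

```text
the job is handed in; nothing more can be done
None
```

I handed the job in at about 17 s. The basket hangs on the hook, let go of, and the arm is holding the tray against the fence and down on the bed with about 17 N and 14 N at the wrist; no verdict came back, and my camera check of the fence contact is only good to a few mm.

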